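# Clamp the glued front of a remote caddy

### The job

The front board of the small wooden remote-control caddy has just been glued and stands at the open side of its box, between the jaws of the one-hand bar clamp lying on the sideboard. Pump the clamp's trigger with full squeezes, touching nothing but its handle and trigger (no pushing of the bar, jaw, board or box by hand), until the end jaw meets the board and presses it squarely home against the box, and finish while still holding the trigger squeezed: firm, but gentle enough not to crack the thin wood. Leave the two remotes, the mug and the glue bottle where they are.

Things in the scene. Friction and masses are not known exactly. Their poses are not given: they have to be found in the camera images.
- clamp: One-hand bar clamp (black plastic, steel bar, 0.75 kg, loose), lying flat, 38 mm high. Its x runs along the bar from the body to the end jaw, y from handle to jaws (away from the hand), z up; origin under the bar, in the body. Handle (24 mm wide along x, 36 high) and, on its +x side, the grey trigger stick out side by side to -y, nothing beside them. It slides easily.
- clamp_grip (a point): Where the hand squeezes, along the clamp's x, from above, fingertips low beside handle and trigger. It is 18 mm above the sideboard, midway between the outer faces of handle and trigger at rest, which are 66 mm apart here (44 mm when fully squeezed) and run on 25 mm to either side along y. Axes as the clamp's.
- clamp_trigger (a joint): Trigger swing (rad): 0 let out, 0.268 fully squeezed (22 mm at the fingers). Return spring: 3.5 to 6 N at the fingers. A full squeeze draws the bar in by 6 mm (pawl on 6 mm teeth; short strokes gain nothing); let out, the bar stays. Once the jaw is up against the work the bar advances no more and the trigger stops part-way, anywhere; if met only at a squeeze's very end, squeeze once more.
- trigger_blade: Grey trigger blade, 12 mm thick, 68 mm long, 3 to 33 mm above the sideboard; origin at its pin, 82 mm to +y of the squeezing point. Once the jaw is on the work, 20 N of squeeze at clamp_grip presses the work with 13 to 32 N, 30 N with 25 to 50 N, 40 N with 40 to 70 N; a harder squeeze may crack it. The pressure goes when the trigger is let go.
- clamp_bar (a joint): How far (m) the bar with the end jaw has been drawn in, 0 to 0.100. The opening between the jaw pads is 0.140 minus this; it slides with 4 N of friction.
- end_jaw: End jaw, a black block 22 x 124 x 38 mm on the far end of the bar, with a rubber pad facing the work; only the trigger may move it. Its origin lies at the clamp's body, not on the jaw: see point jaw_pad.
- jaw_pad (a point): Centre of the face of the end jaw's rubber pad (28 mm along y, 32 mm high), 19 mm above the sideboard. It faces the front board, looking to the clamp's -x.
- heel_pad (a point): Centre of the face of the other jaw's pad, which is one piece with the clamp's body and handle; it looks to +x at the back of the box.
- caddy: The loose wooden caddy box, 64 mm (its x) by 120 mm (its y) by 48 mm high, two compartments, open on top and on its +x side where the front board goes. About 0.3 kg. Origin at the centre of its underside. Its axes run nearly as the clamp's.
- front_board: The loose wooden front board, 9 mm thick (its x), 120 mm long (its y), 48 mm high, standing on its edge against the open +x side of the box (up to 3 mm off it), about 60 g. Origin at the centre of its underside. Home, its x is 36.5 mm from the box's origin. More than 75 N from the jaw cracks it.
- tv_remote: Long black remote, 42 x 176 x 16 mm, lying by; leave it alone. Origin at the centre of its underside.
- ac_remote: Short white remote with a display, 56 x 130 x 22 mm, lying by; leave it alone. Origin at the centre of its underside.
- mug: White mug, 84 mm across, 90 mm high, standing by; leave it alone. Origin at the centre of its underside.
- glue_bottle: White glue bottle, 48 mm across, 130 mm high, standing by; leave it alone. Origin at the centre of its underside.
There are look-alikes about, which are no part of the job. Of the things that look like the caddy, the middle-sized one is meant.

How it is judged:
By the outcome, as a careful person would: the job done as asked, in the order asked, and still so for the second after the job is handed in, while the arm keeps its last pose, push and grip.
It also fails if it takes over 48 s, if anything falls off the work surface, if the arm or the gripper's body presses on something with over 40 N, if the wrist force passes 120 N, or if a joint passes its speed limit or range.

### The arm

A 6-joint arm with a two-finger parallel gripper is mounted at the origin on the work surface. World frame = base frame: x ahead of the robot, y to its left, z up, the work surface at z = 0. Lengths are in m, angles in rad, forces in N, time in s.
With the tool pointing down it reaches from about 0.3 to 0.875 m from the base axis. Payload 6.4 kg.
Tool frame: the origin (TCP) lies midway between the tips of the shut fingers; the grasp point (between the pads) lies 19 mm behind it (ctrl.pinch_z is the distance from the TCP to the grasp point, in m); z points along the fingers, y is the line along which they close (so a half turn about z gives the same grasp; the last joint's range is limited). The gripper opens to 85 mm and grips with 20 to 120 N. Pads are 22 mm wide; open, the fingers measure 114 mm over their backs; the gripper's body (76 mm by 85 mm) begins 54 mm behind the grasp point. The pads swing forward as they close: fully open they stand 13 mm farther back than shut.
Start: joints at [-1.354, 0.181, 1.607, -0, 1.354, -0.206], TCP at [0.236, -0.524, 0.231] pointing down, gripper open.
Joint ranges: [-2.99, 2.99], [-0.89, 2.07], [0.3, 2.58], [-1.14, 4.28], [0, 2.63], [-3.12, 3.12]. Speed limits (rad/s): [2.57, 2.57, 3.01, 3.14, 3.14, 3.14].

### API

Orientations are given as a unit quaternion [w, x, y, z].
In Python, from bench import ctrl gives the robot as it stands.
- The arm moves only by the tool apply_moves, never from a script. Its argument "moves" is a list of rows, each an object with "jaw": the opening, from 0 (shut) to 1 (fully open); "offset": the shift along the tool's x, y, z in mm, a list of three; "rot": the turn, a rotation vector about the tool's x, y, z in degrees, a list of three. In form: [{"jaw": jaw, "offset": [dx, dy, dz], "rot": [ax, ay, az]}, ...]. A call has exactly 5 rows; each row shifts and turns the commanded pose from where the row before left it, along the tool's axes as they then stand; what a row does not reach is not made up. A row lasts 1/8 s, in which the tool goes at most 62.5 mm and 10.7 degrees, less where a joint would pass 70% of its speed; a pose out of reach is approached as far as the arm can. A call is refused whole if a number of a shift passes 62.5 or a number of a turn 10.7, either way. A call with a gripper value outside its range is refused whole. The fingers move at their own pace and stop on an object; the grip force is fixed at half the most. Time passes only in rows, so rows that do not move let the fingers close, or fill a call up. It gives the time, the measured TCP pose, the force, the opening and the grip force at its end, in the units of the state.
- ctrl.get_obs(): the state, without advancing time (a new reading comes with each control period).
- ctrl.camera(name): name is "side" or "top" or "wrist"; returns (picture, depth): 384x512x3 uint8, red, green, blue; 384x512 float32, m along the optical axis (not along the pixel's ray), 0 where there is no reading.
- ctrl.camera_params(name): a dict with "K" (3x3 intrinsics, pixels), "cam_to_world" (4x4, takes a point from camera to world coordinates); the wrist camera has in their place "mount" (4x4, takes a point from camera to tool coordinates, whose origin is the TCP and whose axes are the flange's). Camera axes: x right, y down, z forward; pixel columns grow to the right and rows downward; lengths in m; the calibration is good to about 2 mm. The wrist camera is an equidistant fisheye: a pixel r from the principal point sees the ray r / f radians off the axis. A picture is of the moment at which its call begins: read the wrist's pose just before it. camera_params takes no time and is no camera call.
- ctrl.hand_in(): hands the job in; it is judged then, once.
Trained networks look in the newest picture that a camera, given by its name, has taken for a name from the list of things; names that differ only in an ending like _2 or _b are one class to them, and where a whole thing is asked for, a point or a joint stands for the part that bears it (a point fixed in the world has none). Each returns a list of dicts, best first, with "score" (0 to 1); they miss things now and then, are a little off and sometimes report something else, mostly with a low value. They report only what shows in the picture. A call takes as long as a camera call. They do not tell look-alikes from the thing itself.
- ctrl.outline_of(camera, target): "region" (384x512 bool, what is visible of it) and "position" ([column, row] in pixels, amid what is visible of it).
The state is a dict: "time_s": time; "q": joint angles; "dq": joint speeds; "joint_efforts": joint torques, N m; "eef_pos": TCP position; "eef_rot": TCP orientation; "wrist_force": force on the tool from outside, world axes, zero at the start; "torque": the same for the moment, N m; "opening": opening from 0.0 (shut) to 1.0 (fully open); "grasp_force": force on a finger pad.
Only numpy, scipy, OpenCV 4.12 (cv2) and the standard library are available. Lean on these libraries where they do the work, as an engineer would, in place of code of your own. Each camera call takes 0.05 s, during which the arm holds its last target. There are 200 camera calls.

## Working session

There is one attempt and no reset: what is moved stays moved. The work goes in short steps, Python scripts to look and compute and a tool call to move; the robot and the scene stay as the last step left them, time stands still between calls to the robot, and variables do not carry over. Pictures are saved under pics/ and viewed, at most 10 in all, crops included, and the job is handed in when it is done.

Besides the shell and the picture viewer there is one more tool, called after "Request:" in YAML: its name, and indented under it one key for each argument. apply_moves: Moves the arm, as the interface text tells. Its arguments: {"type":"object","properties":{"moves":{"type":"array"}},"required":["moves"]}

```bash
mkdir -p pics
cat > h.py <<'E'
from bench import ctrl
import numpy as np, cv2
def cloud(name, d):
    p=ctrl.camera_params(name);K=p["K"];T=np.array(p["cam_to_world"])
    v,u=np.mgrid[:384,:512]
    P=np.stack([(u-K[0][2])/K[0][0]*d,(v-K[1][2])/K[1][1]*d,d,np.ones_like(d)],-1)
    return (P@T.T)[...,:3]
E
python3 - <<'E'
from h import *
im,d=ctrl.camera("top");cv2.imwrite("pics/top.png",cv2.resize(im[...,::-1],(800,600)));np.savez("top.npz",im=im,d=d)
P=cloud("top",d)
for n in ["clamp","trigger_blade","end_jaw","caddy","front_board","tv_remote","mug","glue_bottle"]:
    for o in ctrl.outline_of("top",n):
        m=o["region"]&(d>0); q=P[m]
        print(n,round(o["score"],2),np.round(o["position"]),m.sum(),np.round(np.median(q,0),3),np.round(np.percentile(q,2,axis=0),3),np.round(np.percentile(q,98,axis=0),3))
print(ctrl.get_obs())
E
```

```text
clamp 0.94 [229. 210.] 1615 [0.526 0.085 0.035] [ 0.423 -0.053  0.015] [0.619 0.191 0.043]
trigger_blade 0.61 [229. 232.] 131 [0.458 0.079 0.031] [ 0.427  0.07  -0.002] [0.492 0.091 0.037]
end_jaw 0.96 [270. 208.] 672 [ 0.53  -0.024  0.026] [ 0.506 -0.057  0.016] [0.617 0.206 0.042]
end_jaw 0.67 [253. 175.] 906 [0.623 0.014 0.008] [ 0.566 -0.017  0.001] [0.683 0.046 0.051]
caddy 0.96 [383. 136.] 1955 [ 0.749 -0.355  0.012] [ 0.66  -0.422  0.001] [ 0.833 -0.289  0.072]
caddy 0.84 [253. 176.] 949 [0.626 0.015 0.008] [ 0.566 -0.019 -0.   ] [0.683 0.046 0.051]
caddy 0.83 [288. 138.] 483 [ 0.754 -0.081  0.006] [ 0.716 -0.124 -0.001] [ 0.79  -0.039  0.041]
front_board 0.71 [269. 177.] 123 [ 0.619 -0.025  0.048] [ 0.565 -0.031  0.032] [ 0.675 -0.018  0.053]
tv_remote 0.86 [319. 212.] 770 [ 0.521 -0.174  0.016] [ 0.439 -0.195  0.011] [ 0.6   -0.154  0.022]
mug 0.88 [162. 155.] 988 [0.68  0.297 0.032] [ 0.628  0.244 -0.   ] [0.719 0.33  0.092]
glue_bottle 0.85 [206. 152.] 288 [0.677 0.153 0.089] [0.662 0.136 0.017] [0.705 0.18  0.132]
glue_bottle 0.35 [231. 210.] 1912 [0.524 0.086 0.034] [ 0.423 -0.053 -0.002] [0.619 0.194 0.042]
{'time_s': 0.45, 'q': array([-1.35431828e+00,  1.80878700e-01,  1.60708804e+00, -3.63651282e-06,
        1.35377434e+00, -2.06270008e-01]), 'dq': array([-0.00190375, -0.00212789, -0.00112701, -0.00016684,  0.00027114,
        0.0009053 ]), 'joint_efforts': array([-1.15095263e-03, -4.44364393e+01, -3.51270390e+01, -1.47362412e-04,
        2.51887432e-03, -1.70066397e-05]), 'eef_pos': array([ 0.2359285 , -0.52433736,  0.23120156]), 'eef_rot': array([-7.42014380e-05,  9.77743477e-01,  2.09803927e-01, -2.15432861e-06]), 'wrist_force': array([-0.67529004,  0.56596501,  0.20437665]), 'torque': array([-0.01069586, -0.01621291, -0.00617909]), 'grasp_force': 0.0, 'opening': 0.9994621169001011}
```

View pics/top.png

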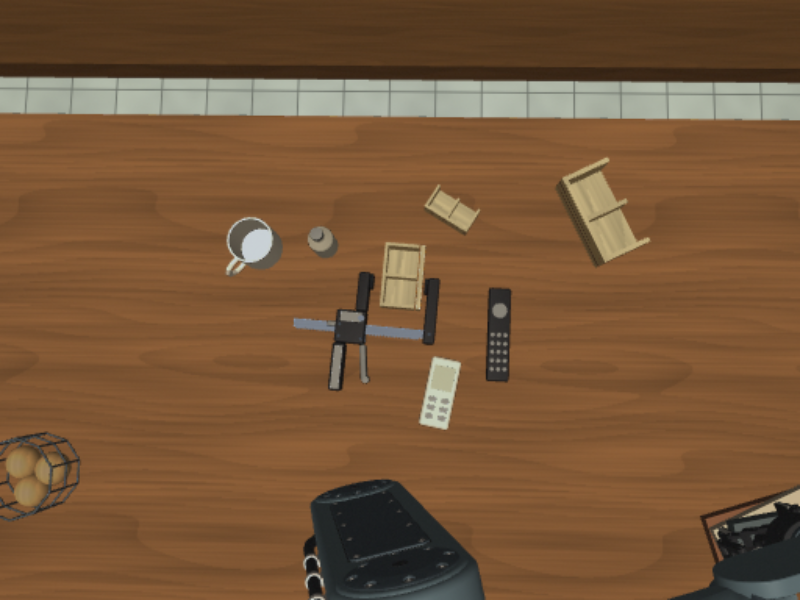

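The top view (800×600) shows three caddy look-alikes: large at (603,212), middle-sized at (403,275) between the clamp jaws, and small at (452,209). The middle one fits: it is the middle size and stands in the clamp with its board. The handle is at (337,367) and the trigger at (364,363). I'll confirm in a crop and fit the clamp frame.

Run:
```python
from h import *
z=np.load("top.npz");im,d=z["im"],z["d"]
cv2.imwrite("pics/crop.png",cv2.resize(im[145:260,180:300,::-1],(600,575),interpolation=cv2.INTER_CUBIC))
P=cloud("top",d)
c=[o for o in ctrl.outline_of("top","clamp")][0]["region"]&(d>0)
Q=P[c]
# bar: points beyond body on either end
hsv=cv2.cvtColor(im,cv2.COLOR_RGB2HSV)
yy=P[...,1]
bar=c&(hsv[...,2]>80)&(P[...,0]>.5)&(P[...,0]<.56)&((yy>.13)|((yy<.05)&(yy>-.01)))
b=P[bar];k=np.polyfit(b[:,1],b[:,0],1);print("bar x=k*y+c",k,bar.sum(),b[:,1].min(),b[:,1].max(),np.median(b[:,2]))
ux=np.array([-k[0],-1]);ux/=np.linalg.norm(ux);uy=np.array([-ux[1],ux[0]])
print("clamp yaw",np.arctan2(ux[1],ux[0]),ux,uy)
low=c&(P[...,0]<.49)&(P[...,2]>.02)
q=P[low]; s=q[:,:2]@ux;t=q[:,:2]@uy
for a in np.arange(t.min(),t.max(),.008):
    m=(t>=a)&(t<a+.008); print(round(a,3),np.round(np.sort(s[m])*1000).astype(int))
print("bar t",np.median(b[:,:2]@uy))
for n in ["front_board","caddy","end_jaw"]:
    for o in ctrl.outline_of("top",n):
        m=o["region"]&(d>0)&(P[...,2]>.03);q=P[m];print(n,np.round(np.percentile(q[:,:2]@ux,[2,50,98]),3),np.round(np.percentile(q[:,:2]@uy,[2,50,98]),3))
```

```text
bar x=k*y+c [0.08042404 0.51827369] 238 -0.00961346682522643 0.21014538472123567 0.02252053398149856
clamp yaw -1.6510476460336971 [-0.08016521 -0.99678159] [ 0.99678159 -0.08016521]
0.4 [-172 -172 -172 -169 -169 -166 -166 -163 -163 -162 -160 -160 -160 -158
 -157 -157 -155 -155 -153]
0.408 [-174 -173 -172 -170 -170 -169 -167 -166 -166 -164 -164 -164 -161 -161
 -161 -158 -158 -158 -156 -156 -155 -154 -153 -153]
0.416 [-174 -174 -171 -171 -170 -168 -168 -167 -165 -165 -164 -162 -162 -161
 -159 -159 -159 -156 -156 -156 -154 -154 -154 -116 -113 -110 -110 -107
 -107 -105]
0.424 [-175 -174 -174 -172 -171 -171 -169 -168 -168 -166 -165 -165 -163 -163
 -163 -160 -160 -160 -157 -156 -155 -154 -153 -117 -117 -116 -114 -114
 -113 -111 -111 -111 -108 -108 -107 -105 -105]
0.432 [-177 -176 -175 -173 -173 -172 -170 -169 -169 -167 -167 -166 -164 -163
 -161 -160 -158 -158 -157 -155 -155 -155 -153 -153 -153 -121 -118 -117
 -117 -115 -115 -114 -112 -112 -111 -109 -109 -109]
0.44 [-177 -176 -174 -173 -173 -171 -170 -168 -168 -164 -164 -164 -161 -161
 -159 -159 -158 -156 -156 -155 -154 -153 -153 -121 -121
[... 438 characters left out ...]
112 -111]
0.464 [-176 -176 -176 -174 -173 -173 -170 -170 -168 -167 -167 -164 -164 -164
 -162 -161 -158 -158 -155 -155 -155 -154 -153 -153 -124 -124 -124 -121
 -121 -120 -118 -118 -117 -115 -115 -115 -113 -113]
0.472 [-174 -174 -171 -171 -168 -168 -165 -165 -163 -162 -162 -160 -159 -158
 -157 -156 -156 -154 -154 -153 -124 -124 -122 -122 -121 -119 -119 -118
 -116 -116 -116]
bar t 0.5167328204088509
front_board [-0.029 -0.025 -0.021] [0.565 0.619 0.675]
caddy [0.222 0.274 0.347] [0.682 0.77  0.862]
caddy [-0.096 -0.077 -0.033] [0.562 0.622 0.681]
caddy [-0.026  0.016  0.065] [0.719 0.745 0.788]
end_jaw [-0.014 -0.001  0.011] [0.505 0.566 0.622]
end_jaw [-0.095 -0.074 -0.034] [0.562 0.621 0.681]
```

View pics/crop.png

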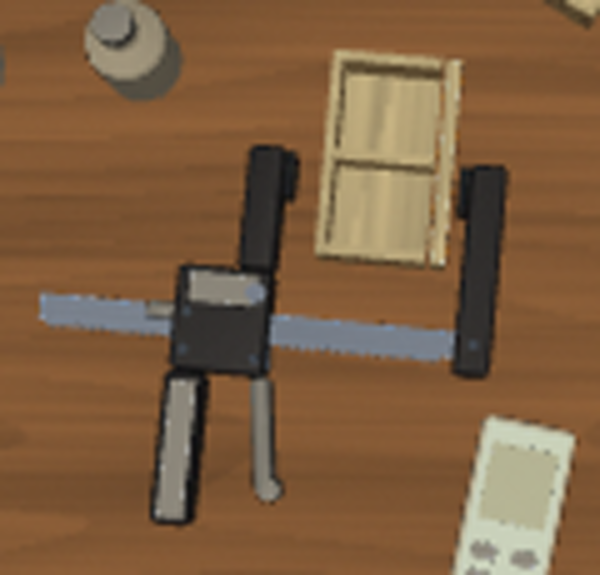

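The crop confirms the middle caddy with its loose board between the clamp pads. Its back is at crop (325,150) and the board at (448,160). The heel pad is at (295,175) and the jaw pad at (462,195). I'll move above the grip.

Request:
apply_moves:
  moves:
    - {"jaw":1,"offset":[45,-49,0],"rot":[0,0,0]}
    - {"jaw":1,"offset":[45,-49,0],"rot":[0,0,0]}
    - {"jaw":1,"offset":[45,-49,0],"rot":[0,0,0]}
    - {"jaw":1,"offset":[45,-49,0],"rot":[0,0,0]}
    - {"jaw":1,"offset":[45,-49,0],"rot":[0,0,0]}

```text
time_s: 1.27
eef_pos: [0.3346, -0.226, 0.2316]
eef_rot: [0.0, 0.978, 0.209, 0.0]
wrist_force: [1.5, -0.6, 0.4]
opening: 1.002
grasp_force: 0.0
```

Request:
apply_moves:
  moves:
    - {"jaw":1,"offset":[45,-49,0],"rot":[0,0,0]}
    - {"jaw":1,"offset":[45,-49,0],"rot":[0,0,0]}
    - {"jaw":1,"offset":[0,0,25],"rot":[0,0,9.6]}
    - {"jaw":1,"offset":[0,0,25],"rot":[0,0,9.6]}
    - {"jaw":1,"offset":[0,0,25],"rot":[0,0,9.6]}

```text
time_s: 1.9
eef_pos: [0.3739, -0.1087, 0.1559]
eef_rot: [0.0, 0.999, -0.042, 0.0]
wrist_force: [1.7, -0.2, -0.1]
opening: 1.003
grasp_force: 0.0
```

Request:
apply_moves:
  moves:
    - {"jaw":1,"offset":[14,-55,0],"rot":[0,0,0]}
    - {"jaw":1,"offset":[14,-55,0],"rot":[0,0,0]}
    - {"jaw":1,"offset":[15,-55,0],"rot":[0,0,0]}
    - {"jaw":1,"offset":[15,-56,0],"rot":[0,0,0]}
    - {"jaw":1,"offset":[0,0,0],"rot":[0,0,0]}

```text
time_s: 2.52
eef_pos: [0.4496, 0.11, 0.1565]
eef_rot: [-0.0, 0.999, -0.037, 0.0]
wrist_force: [-0.4, 0.7, 0.4]
opening: 0.999
grasp_force: 0.0
```

```bash
cat >> h.py <<'E'
from scipy.spatial.transform import Rotation as R
def wcloud(d):
    o=ctrl.get_obs();p=ctrl.camera_params("wrist");K=np.array(p["K"]);M=np.array(p["mount"])
    v,u=np.mgrid[:384,:512];x=(u-K[0,2])/K[0,0];y=(v-K[1,2])/K[1,1];th=np.hypot(x,y)+1e-9
    k=np.tan(np.minimum(th,1.45))/th*d
    P=np.stack([x*k,y*k,d],-1)@M[:3,:3].T+M[:3,3]
    q=o["eef_rot"];r=R.from_quat([q[1],q[2],q[3],q[0]])
    return P,P@r.as_matrix().T+o["eef_pos"]
E
python3 - <<'E'
from h import *
o=ctrl.get_obs();print(o["eef_pos"],o["eef_rot"])
im,d=ctrl.camera("wrist");cv2.imwrite("pics/w1.png",cv2.resize(im[...,::-1],(800,600)))
T,P=wcloud(d)
np.savez("w1.npz",im=im,d=d,T=T,P=P)
for n in ["clamp","trigger_blade","end_jaw","caddy","front_board"]:
    for o in ctrl.outline_of("wrist",n):
        m=o["region"]&(d>0);t=T[m];print(n,round(o["score"],2),np.round(o["position"]),m.sum(),np.round(np.percentile(t,[3,50,97],axis=0)*1000).tolist(),np.round(np.percentile(P[m][:,2],[3,50,97]),3))
E
```

```text
[0.44960443 0.11001616 0.15650439] [-3.62757157e-04  9.99316062e-01 -3.69751064e-02  3.45109539e-04]
clamp 0.74 [273. 100.] 16099 [[-19.0, -81.0, 117.0], [79.0, 17.0, 120.0], [166.0, 153.0, 136.0]] [0.02  0.036 0.039]
trigger_blade 0.86 [285. 169.] 1072 [[-19.0, 22.0, 122.0], [14.0, 30.0, 124.0], [47.0, 42.0, 145.0]] [0.011 0.032 0.034]
caddy 0.89 [338.  33.] 3989 [[121.0, 52.0, 108.0], [150.0, 83.0, 146.0], [179.0, 114.0, 152.0]] [0.004 0.01  0.049]
front_board 0.82 [383.  29.] 1487 [[122.0, 118.0, 107.0], [152.0, 119.0, 118.0], [179.0, 127.0, 152.0]] [0.004 0.039 0.049]
```

View pics/w1.png

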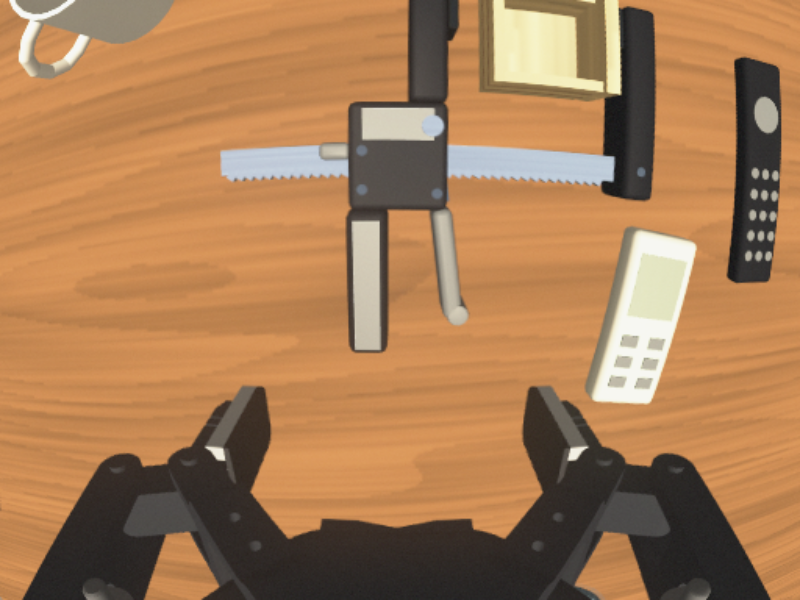

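The wrist picture shows the handle at (368,280), the trigger at (450,265), and the bar, jaw and box corner above them; nothing lies beside the handle. Next I'll measure the edges in the tool frame.

Run:
```python
from h import *
z=np.load("w1.npz");im,d,T,P=[z[k] for k in("im","d","T","P")]
c=(P[...,2]>.022)&(P[...,2]<.045)&(d>0)&(T[...,2]>.1)
for a in range(-35,85,8):
    m=c&(T[...,0]*1000>=a)&(T[...,0]*1000<a+8)&(abs(T[...,1])<.08)
    if m.sum()<5: continue
    y=np.sort(T[m][:,1])*1000; g=np.where(np.diff(y)>6)[0]; print(a,[ (round(s[0],1),round(s[-1],1)) for s in np.split(y,g+1)])
# bar line
hsv=cv2.cvtColor(im,cv2.COLOR_RGB2HSV)
bar=(P[...,2]>.015)&(P[...,2]<.035)&(T[...,0]>.055)&(T[...,0]<.11)&((T[...,1]<-.045)|((T[...,1]>.04)&(T[...,1]<.1)))
b=T[bar];k=np.polyfit(b[:,1],b[:,0],1);print("bar slope",k,bar.sum(),b[:,1].min(),b[:,1].max())
for a in range(90,185,8):
    m=(P[...,2]>.018)&(P[...,2]<.06)&(T[...,0]*1000>=a)&(T[...,0]*1000<a+8)&(T[...,1]>-.05)
    y=np.sort(T[m][:,1])*1000; g=np.where(np.diff(y)>3)[0]; print(a,[ (round(s[0],1),round(s[-1],1)) for s in np.split(y,g+1) if len(s)>3])
```

```text
-35 [(np.float64(-29.6), np.float64(-6.0))]
-27 [(np.float64(-29.3), np.float64(-6.0)), (np.float64(32.5), np.float64(43.3))]
-19 [(np.float64(-28.9), np.float64(-5.9)), (np.float64(28.0), np.float64(44.0))]
-11 [(np.float64(-29.8), np.float64(-5.8)), (np.float64(27.1), np.float64(41.5))]
-3 [(np.float64(-29.5), np.float64(-5.8)), (np.float64(26.2), np.float64(39.0))]
5 [(np.float64(-29.2), np.float64(-5.7)), (np.float64(25.1), np.float64(37.6))]
13 [(np.float64(-28.8), np.float64(-5.7)), (np.float64(24.0), np.float64(36.4))]
21 [(np.float64(-29.8), np.float64(-5.6)), (np.float64(23.0), np.float64(35.1))]
29 [(np.float64(-29.5), np.float64(-5.5)), (np.float64(22.0), np.float64(34.0))]
37 [(np.float64(-29.1), np.float64(-5.5)), (np.float64(21.1), np.float64(33.0))]
45 [(np.float64(-28.2), np.float64(31.7))]
53 [(np.float64(-26.9), np.float64(29.9))]
61 [(np.float64(-75.5), np.float64(-75.5)), (np.float64(-69.4), np.float64(-52.9)), (np.float64(-41.6), np.float64(77.3))]
69 [(np.float64(-79.2), np.float64(80.0))]
77 [(np.float64(-80.0), np.float64(79.9))]
bar slope [-0.00650969  0.0767
[... 967 characters left out ...]
np.float64(33.6)), (np.float64(51.9), np.float64(58.4)), (np.float64(118.0), np.float64(128.3)), (np.float64(136.2), np.float64(159.0))]
154 [(np.float64(7.4), np.float64(35.6)), (np.float64(51.8), np.float64(58.6)), (np.float64(117.9), np.float64(128.5)), (np.float64(134.2), np.float64(159.2))]
162 [(np.float64(8.0), np.float64(35.6)), (np.float64(51.8), np.float64(59.0)), (np.float64(118.2), np.float64(127.8)), (np.float64(134.3), np.float64(159.2))]
170 [(np.float64(8.0), np.float64(35.6)), (np.float64(52.0), np.float64(53.2)), (np.float64(118.0), np.float64(128.3)), (np.float64(134.6), np.float64(159.2))]
178 [(np.float64(64.8), np.float64(128.7)), (np.float64(134.7), np.float64(158.5))]
```

Opening ≈ 98.5 mm and work ≈ 76 mm, or 73 mm home. That means about 4 full strokes, then a partial fifth. Lowering to the grip.

Request:
apply_moves:
  moves:
    - {"jaw":1,"offset":[3,4,50],"rot":[0,0,0]}
    - {"jaw":1,"offset":[0,0,50],"rot":[0,0,0]}
    - {"jaw":1,"offset":[0,0,40],"rot":[0,0,0]}
    - {"jaw":1,"offset":[0,0,14],"rot":[0,0,0]}
    - {"jaw":0.82,"offset":[0,0,0],"rot":[0,0,0]}

```text
time_s: 3.45
eef_pos: [0.4514, 0.1019, 0.0022]
eef_rot: [-0.0, 0.999, -0.041, -0.001]
wrist_force: [-0.2, 1.2, -0.1]
opening: 0.83
grasp_force: 0.1
```

Request:
apply_moves:
  moves:
    - {"jaw":0.82,"offset":[0,-4,0],"rot":[0,0,0]}
    - {"jaw":0.78,"offset":[0,0,0],"rot":[0,0,0]}
    - {"jaw":0.74,"offset":[0,-2,0],"rot":[0,0,0]}
    - {"jaw":0.7,"offset":[0,-2,0],"rot":[0,0,0]}
    - {"jaw":0.7,"offset":[0,0,0],"rot":[0,0,0]}

```text
time_s: 4.08
eef_pos: [0.453, 0.1104, 0.0026]
eef_rot: [0.0, 0.999, -0.04, 0.001]
wrist_force: [1.5, -1.0, 2.6]
opening: 0.698
grasp_force: 3.8
```

Request:
apply_moves:
  moves:
    - {"jaw":0.65,"offset":[0,-2,0],"rot":[0,0,0]}
    - {"jaw":0.6,"offset":[0,-2,0],"rot":[0,0,0]}
    - {"jaw":0.55,"offset":[0,-2,0],"rot":[0,0,0]}
    - {"jaw":0.5,"offset":[0,-2,0],"rot":[0,0,0]}
    - {"jaw":0.49,"offset":[0,0,0],"rot":[0,0,0]}

```text
time_s: 4.7
eef_pos: [0.4533, 0.1182, 0.0027]
eef_rot: [0.0, 0.999, -0.04, 0.0]
wrist_force: [-1.0, -2.4, 7.5]
opening: 0.495
grasp_force: 26.4
```

```bash
cat >> h.py <<'E'
def look(tag):
    im,d=ctrl.camera("wrist");T,P=wcloud(d);cv2.imwrite(f"pics/{tag}.png",cv2.resize(im[...,::-1],(800,600)))
    np.savez(tag+".npz",im=im,d=d,T=T,P=P)
    im,d=ctrl.camera("top");P=cloud("top",d);ux=np.array([-.0802,-.9968]);uy=np.array([.9968,-.0802])
    for n in ["caddy","front_board","end_jaw","trigger_blade","clamp"]:
        for o in ctrl.outline_of("top",n):
            m=o["region"]&(d>0)&(P[...,2]>.02);q=P[m][:,:2]
            if len(q)>5 and .4<np.median(q[:,0])<.7 and o["score"]>.5: print(n,np.round(np.percentile(q@ux,[2,50,98]),3),np.round(np.percentile(q@uy,[2,50,98]),3))
    cv2.imwrite(f"pics/{tag}_t.png",cv2.resize(im[145:260,180:300,::-1],(600,575),interpolation=cv2.INTER_CUBIC))
    o=ctrl.get_obs();print(o["time_s"],o["opening"],o["grasp_force"])
E
python3 -c "
from h import *
look('s1')"
```

```text
caddy [-0.097 -0.077 -0.032] [0.562 0.622 0.681]
front_board [-0.032 -0.029 -0.025] [0.565 0.642 0.677]
end_jaw [-0.254 -0.02   0.003] [0.508 0.524 0.618]
clamp [-0.245 -0.123  0.002] [0.502 0.53  0.619]
clamp [-0.231 -0.206 -0.19 ] [0.647 0.663 0.69 ]
5.05 0.49590198468110563 26.434057094156742
```

View pics/s1_t.png

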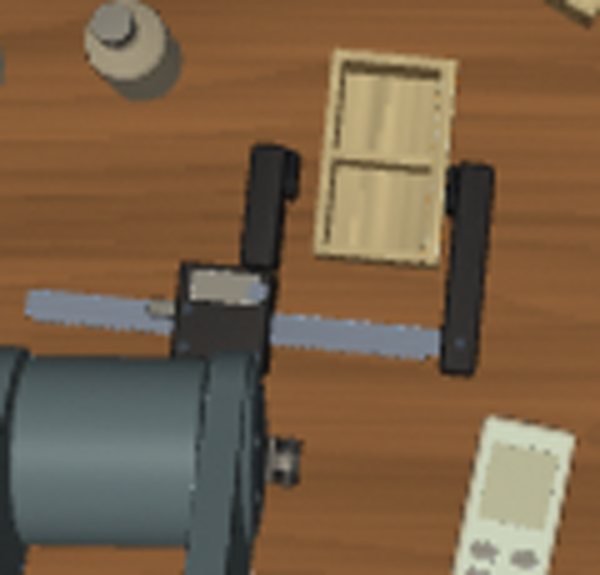

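The crop shows that the first full squeeze brought the jaw pad (455,190) against the board, now flush with the box at (440,160). The heel pad at (295,175) is still ~16 mm off the box. Next: let out and squeeze again, shifting the hand so the handle stays put.

Request:
apply_moves:
  moves:
    - {"jaw":0.57,"offset":[0,3,0],"rot":[0,0,0]}
    - {"jaw":0.65,"offset":[0,3,0],"rot":[0,0,0]}
    - {"jaw":0.73,"offset":[0,3,0],"rot":[0,0,0]}
    - {"jaw":0.82,"offset":[0,3,0],"rot":[0,0,0]}
    - {"jaw":0.82,"offset":[0,0,0],"rot":[0,0,0]}

```text
time_s: 5.68
eef_pos: [0.4519, 0.1061, 0.0022]
eef_rot: [-0.0, 0.999, -0.04, -0.0]
wrist_force: [-0.5, -0.7, -0.8]
opening: 0.823
grasp_force: 0.0
```

Request:
apply_moves:
  moves:
    - {"jaw":0.74,"offset":[0,-3,0],"rot":[0,0,0]}
    - {"jaw":0.66,"offset":[0,-3,0],"rot":[0,0,0]}
    - {"jaw":0.58,"offset":[0,-3,0],"rot":[0,0,0]}
    - {"jaw":0.5,"offset":[0,-3,0],"rot":[0,0,0]}
    - {"jaw":0.495,"offset":[0,0,0],"rot":[0,0,0]}

```text
time_s: 6.3
eef_pos: [0.454, 0.1182, 0.0031]
eef_rot: [0.0, 0.999, -0.04, 0.001]
wrist_force: [-0.7, -2.6, 8.3]
opening: 0.5
grasp_force: 23.3
```

```bash
python3 -c "
from h import *
look('s2')"
```

```text
caddy [-0.1   -0.08  -0.035] [0.562 0.621 0.681]
front_board [-0.036 -0.031 -0.026] [0.565 0.619 0.678]
end_jaw [-0.26  -0.022 -0.001] [0.505 0.525 0.619]
clamp [-0.252 -0.122 -0.002] [0.502 0.531 0.618]
6.65 0.5037822226930772 23.354207519441843
```

View pics/s2_t.png

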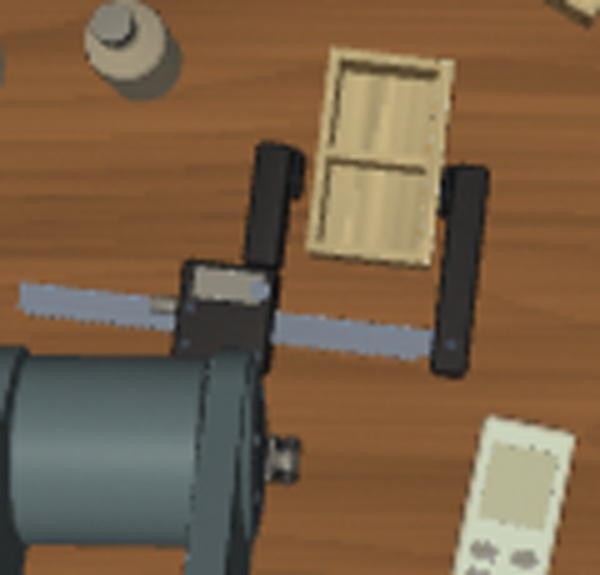

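The crop shows box and board moved together ~4 mm toward the heel, with the heel gap now ~8–13 mm. Third stroke.

Request:
apply_moves:
  moves:
    - {"jaw":0.57,"offset":[0,3,0],"rot":[0,0,0]}
    - {"jaw":0.65,"offset":[0,3,0],"rot":[0,0,0]}
    - {"jaw":0.73,"offset":[0,3,0],"rot":[0,0,0]}
    - {"jaw":0.82,"offset":[0,3,0],"rot":[0,0,0]}
    - {"jaw":0.82,"offset":[0,0,0],"rot":[0,0,0]}

```text
time_s: 7.28
eef_pos: [0.4519, 0.1061, 0.0022]
eef_rot: [0.0, 0.999, -0.04, -0.0]
wrist_force: [0.4, 0.3, 0.2]
opening: 0.817
grasp_force: 0.0
```

Request:
apply_moves:
  moves:
    - {"jaw":0.74,"offset":[0,-3,0],"rot":[0,0,0]}
    - {"jaw":0.66,"offset":[0,-3,0],"rot":[0,0,0]}
    - {"jaw":0.58,"offset":[0,-3,0],"rot":[0,0,0]}
    - {"jaw":0.53,"offset":[0,-2,0],"rot":[0,0,0]}
    - {"jaw":0.53,"offset":[0,-1,0],"rot":[0,0,0]}

```text
time_s: 7.9
eef_pos: [0.4537, 0.118, 0.0027]
eef_rot: [0.0, 0.999, -0.04, 0.001]
wrist_force: [0.7, -4.7, 5.3]
opening: 0.537
grasp_force: 6.8
```

Still free (6.8 N). Finishing the squeeze.

Request:
apply_moves:
  moves:
    - {"jaw":0.515,"offset":[0,0,0],"rot":[0,0,0]}
    - {"jaw":0.505,"offset":[0,0,0],"rot":[0,0,0]}
    - {"jaw":0.495,"offset":[0,0,0],"rot":[0,0,0]}
    - {"jaw":0.495,"offset":[0,0,0],"rot":[0,0,0]}
    - {"jaw":0.495,"offset":[0,0,0],"rot":[0,0,0]}

```text
time_s: 8.52
eef_pos: [0.4538, 0.1187, 0.003]
eef_rot: [-0.0, 0.999, -0.04, 0.001]
wrist_force: [-0.5, -0.1, 7.8]
opening: 0.503
grasp_force: 26.8
```

```bash
python3 -c "
from h import *
look('s3')"
```

```text
caddy [-0.101 -0.083 -0.041] [0.562 0.623 0.68 ]
front_board [-0.04  -0.034 -0.028] [0.562 0.624 0.677]
end_jaw [-0.261 -0.024 -0.006] [0.502 0.526 0.615]
clamp [-0.255 -0.12  -0.006] [0.5   0.531 0.619]
8.875 0.4997080241799748 26.839870302937925
```

View pics/s3_t.png

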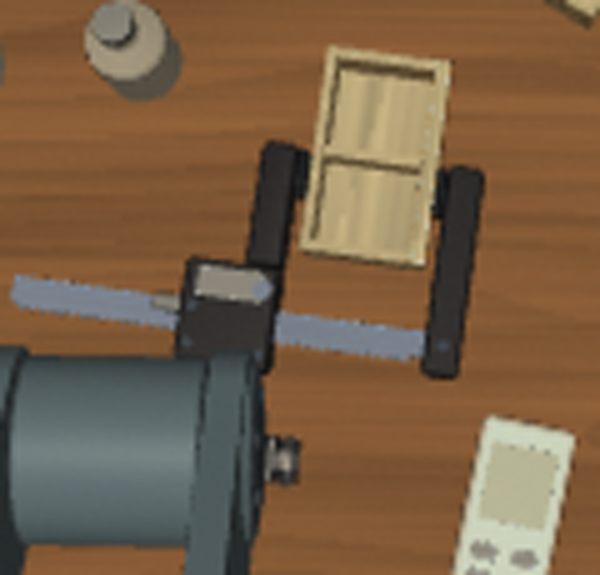

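The crop shows the heel pad (303,165) nearly touching the box back (312,165), with the board flush and the jaw pad on it. Fourth stroke: gently, watching the grip force.

Request:
apply_moves:
  moves:
    - {"jaw":0.57,"offset":[0,3,0],"rot":[0,0,0]}
    - {"jaw":0.65,"offset":[0,3,0],"rot":[0,0,0]}
    - {"jaw":0.73,"offset":[0,3,0],"rot":[0,0,0]}
    - {"jaw":0.82,"offset":[0,3,0],"rot":[0,0,0]}
    - {"jaw":0.82,"offset":[0,0,0],"rot":[0,0,0]}

```text
time_s: 9.5
eef_pos: [0.452, 0.1061, 0.0022]
eef_rot: [0.0, 0.999, -0.04, -0.0]
wrist_force: [-0.0, -0.0, 1.2]
opening: 0.818
grasp_force: 0.0
```

Request:
apply_moves:
  moves:
    - {"jaw":0.76,"offset":[0,-2.5,0],"rot":[0,0,0]}
    - {"jaw":0.73,"offset":[0,-1.5,0],"rot":[0,0,0]}
    - {"jaw":0.715,"offset":[0,-1,0],"rot":[0,0,0]}
    - {"jaw":0.7,"offset":[0,-0.5,0],"rot":[0,0,0]}
    - {"jaw":0.7,"offset":[0,0,0],"rot":[0,0,0]}

```text
time_s: 10.12
eef_pos: [0.4527, 0.1118, 0.0024]
eef_rot: [0.0, 0.999, -0.04, 0.0]
wrist_force: [-0.2, -0.9, 2.5]
opening: 0.698
grasp_force: 3.3
```

Request:
apply_moves:
  moves:
    - {"jaw":0.69,"offset":[0,-0.5,0],"rot":[0,0,0]}
    - {"jaw":0.68,"offset":[0,-0.5,0],"rot":[0,0,0]}
    - {"jaw":0.67,"offset":[0,-0.5,0],"rot":[0,0,0]}
    - {"jaw":0.66,"offset":[0,-0.5,0],"rot":[0,0,0]}
    - {"jaw":0.66,"offset":[0,0,0],"rot":[0,0,0]}

```text
time_s: 10.75
eef_pos: [0.4526, 0.1137, 0.0023]
eef_rot: [0.0, 0.999, -0.04, 0.0]
wrist_force: [1.0, -2.5, 2.1]
opening: 0.661
grasp_force: 3.1
```

Request:
apply_moves:
  moves:
    - {"jaw":0.65,"offset":[0,-0.5,0],"rot":[0,0,0]}
    - {"jaw":0.64,"offset":[0,-0.5,0],"rot":[0,0,0]}
    - {"jaw":0.63,"offset":[0,-0.5,0],"rot":[0,0,0]}
    - {"jaw":0.62,"offset":[0,-0.5,0],"rot":[0,0,0]}
    - {"jaw":0.62,"offset":[0,0,0],"rot":[0,0,0]}

```text
time_s: 11.38
eef_pos: [0.4528, 0.1157, 0.0024]
eef_rot: [0.0, 0.999, -0.04, -0.0]
wrist_force: [-0.2, -4.0, 4.8]
opening: 0.621
grasp_force: 6.1
```

Request:
apply_moves:
  moves:
    - {"jaw":0.61,"offset":[0,-0.5,0],"rot":[0,0,0]}
    - {"jaw":0.6,"offset":[0,-0.5,0],"rot":[0,0,0]}
    - {"jaw":0.59,"offset":[0,-0.5,0],"rot":[0,0,0]}
    - {"jaw":0.59,"offset":[0,0,0],"rot":[0,0,0]}
    - {"jaw":0.59,"offset":[0,0,0],"rot":[0,0,0]}

```text
time_s: 12.0
eef_pos: [0.453, 0.1172, 0.0023]
eef_rot: [0.0, 0.999, -0.04, 0.0]
wrist_force: [0.1, -3.7, 5.5]
opening: 0.592
grasp_force: 6.5
```

Request:
apply_moves:
  moves:
    - {"jaw":0.58,"offset":[0,-0.4,0],"rot":[0,0,0]}
    - {"jaw":0.57,"offset":[0,-0.4,0],"rot":[0,0,0]}
    - {"jaw":0.56,"offset":[0,-0.4,0],"rot":[0,0,0]}
    - {"jaw":0.56,"offset":[0,0,0],"rot":[0,0,0]}
    - {"jaw":0.56,"offset":[0,0,0],"rot":[0,0,0]}

```text
time_s: 12.62
eef_pos: [0.4532, 0.1184, 0.0025]
eef_rot: [0.0, 0.999, -0.04, 0.0]
wrist_force: [-0.8, -3.9, 5.5]
opening: 0.565
grasp_force: 9.0
```

Request:
apply_moves:
  moves:
    - {"jaw":0.55,"offset":[0,-0.3,0],"rot":[0,0,0]}
    - {"jaw":0.54,"offset":[0,-0.2,0],"rot":[0,0,0]}
    - {"jaw":0.53,"offset":[0,0,0],"rot":[0,0,0]}
    - {"jaw":0.53,"offset":[0,0,0],"rot":[0,0,0]}
    - {"jaw":0.53,"offset":[0,0,0],"rot":[0,0,0]}

```text
time_s: 13.25
eef_pos: [0.4533, 0.1194, 0.0028]
eef_rot: [-0.0, 0.999, -0.04, 0.0]
wrist_force: [-2.4, -1.1, 9.6]
opening: 0.533
grasp_force: 21.0
```

Request:
apply_moves:
  moves:
    - {"jaw":0.525,"offset":[0,0,0],"rot":[0,0,0]}
    - {"jaw":0.522,"offset":[0,0,0],"rot":[0,0,0]}
    - {"jaw":0.522,"offset":[0,0,0],"rot":[0,0,0]}
    - {"jaw":0.522,"offset":[0,0,0],"rot":[0,0,0]}
    - {"jaw":0.522,"offset":[0,0,0],"rot":[0,0,0]}

```text
time_s: 13.88
eef_pos: [0.4533, 0.1196, 0.0029]
eef_rot: [-0.001, 0.999, -0.04, 0.0]
wrist_force: [-2.6, -0.2, 10.8]
opening: 0.527
grasp_force: 24.4
```

```bash
python3 -c "
from h import *
look('s4')"
```

```text
end_jaw [-0.268 -0.029 -0.008] [0.503 0.526 0.611]
clamp [-0.252 -0.121 -0.009] [0.502 0.532 0.617]
clamp [0.111 0.126 0.149] [0.451 0.539 0.602]
14.225 0.5250673565150847 24.406387524213642
```

View pics/s4_t.png

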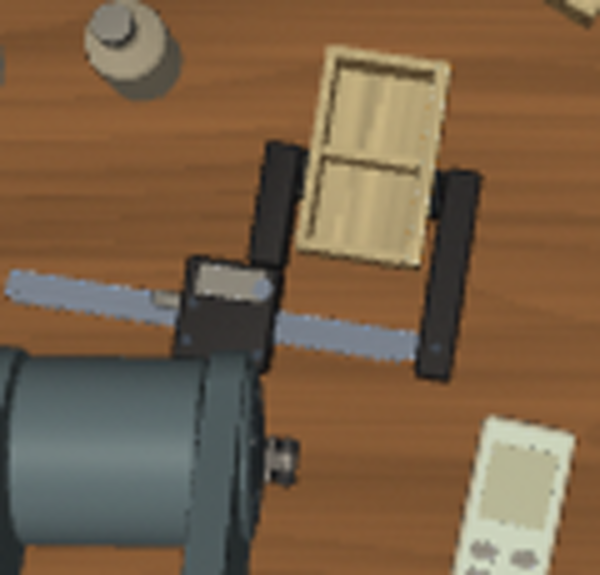

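The crop shows the heel pad (303,170) at or within 1–2 mm of the box back (308,170). I'll measure the pad-to-pad opening in the wrist pictures to tell work contact from the trigger's end stop.

Run:
```python
from h import *
for tag in ["s1","s2","s3","s4"]:
    z=np.load(tag+".npz");T,P=z["T"],z["P"]
    # bar direction in tool frame (right part)
    b=(P[...,2]>.012)&(P[...,2]<.035)&(T[...,1]>.05)&(T[...,1]<.1)&(T[...,0]>.05)&(T[...,0]<.1)
    k=np.polyfit(T[b][:,1],T[b][:,0],1)[0];u=np.array([k,1])/np.hypot(k,1);w=np.array([u[1],-u[0]])
    S=T[...,:2]@u*1000;V=T[...,:2]@w*1000
    print(tag,"slope",round(k,4),b.sum(), "jaw end V", )
    for a in range(95,185,10):
        m=(P[...,2]>.02)&(P[...,2]<.06)&(V>=a)&(V<a+10)&(S>-40)&(S<200)
        y=np.sort(S[m]);g=np.where(np.diff(y)>1.5)[0];print("  ",a,[(round(float(s[0]),1),round(float(s[-1]),1)) for s in np.split(y,g+1) if len(s)>5])
```

```text
s1 slope -0.0152 3712 jaw end V
   95 [(-20.2, 35.8), (134.0, 138.6)]
   105 [(-19.4, 35.9), (134.3, 138.2)]
   115 [(13.3, 35.5), (55.8, 130.7), (133.8, 138.3)]
   125 [(56.1, 57.9), (72.4, 110.8), (118.8, 122.8)]
   135 [(117.9, 123.2)]
   145 [(119.3, 122.4)]
   155 []
   165 []
   175 []
s2 slope -0.028 3710 jaw end V
   95 [(-19.8, 36.4), (128.8, 132.6)]
   105 [(-18.9, 35.9), (128.6, 132.4)]
   115 [(13.8, 36.1), (50.5, 124.8), (128.1, 132.9)]
   125 [(50.5, 52.2), (65.8, 110.2), (113.5, 116.8)]
   135 [(113.2, 117.4)]
   145 [(113.7, 116.6)]
   155 []
   165 []
   175 []
s3 slope -0.0447 3729 jaw end V
   95 [(-19.4, 36.6), (122.8, 127.0)]
   105 [(-19.4, 36.5), (122.9, 127.1)]
   115 [(14.3, 36.6), (45.0, 119.7), (123.2, 127.3)]
   125 [(45.3, 46.7), (60.0, 112.0), (124.6, 125.7)]
   135 [(107.6, 112.2)]
   145 [(108.8, 111.7)]
   155 []
   165 []
   175 []
s4 slope -0.068 3731 jaw end V
   95 [(-20.8, 35.3), (118.8, 122.1)]
   105 [(-20.7, 34.4), (118.4, 122.2)]
   115 [(12.9, 35.6), (40.6, 102.5), (117.8, 122.2)]
   125 [(40.4, 114.8), (118.4, 122.4)]
   135 [(102.7, 107.2)]
   145 [(103.6, 107.5)]
   155 []
   165 []
   175 []
```

View pics/s4.png

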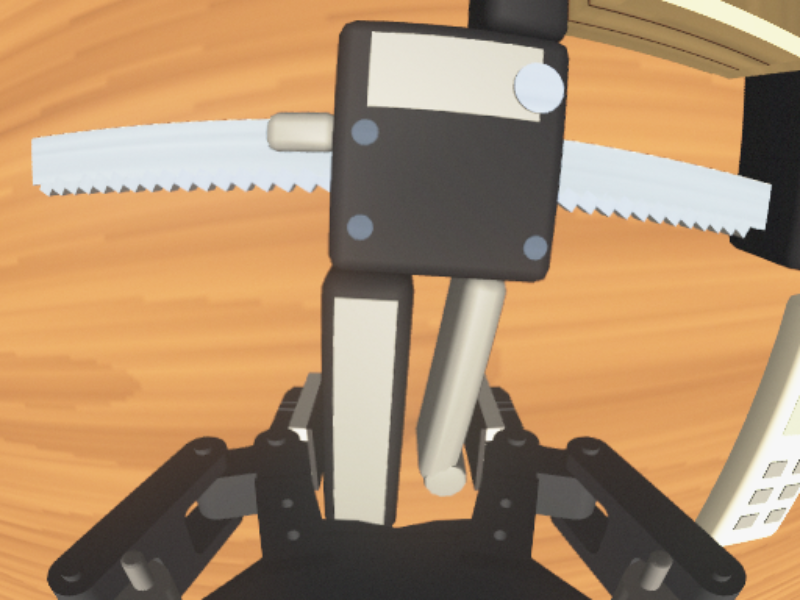

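The wrist picture shows the trigger well squeezed between the pads at (310,410) and (490,400). The clamp has turned ~4° relative to the hand. Jaw travel on this stroke was only ~3.5 mm, against 6 mm for the earlier ones, so the jaw has met the work. I'll let out, square the hand to the handle and squeeze once more to be sure.

Request:
apply_moves:
  moves:
    - {"jaw":0.6,"offset":[0,2.5,0],"rot":[0,0,0]}
    - {"jaw":0.68,"offset":[0,3,0],"rot":[0,0,0]}
    - {"jaw":0.76,"offset":[0,3,0],"rot":[0,0,0]}
    - {"jaw":0.86,"offset":[0,3,0],"rot":[0,0,0]}
    - {"jaw":0.86,"offset":[0,0,0],"rot":[0,0,3.5]}

```text
time_s: 14.85
eef_pos: [0.4521, 0.1072, 0.0022]
eef_rot: [0.0, 0.997, -0.071, -0.0]
wrist_force: [-0.5, -0.5, 0.2]
opening: 0.859
grasp_force: 0.0
```

Run:
```python
from h import *
im,d=ctrl.camera("wrist");T,P=wcloud(d)
c=(P[...,2]>.022)&(P[...,2]<.045)
for a in range(-4,55,8):
    m=c&(T[...,0]*1000>=a)&(T[...,0]*1000<a+8)&(abs(T[...,1])<.08)
    y=np.sort(T[m][:,1])*1000; g=np.where(np.diff(y)>4)[0]; print(a,[(round(float(s[0]),1),round(float(s[-1]),1)) for s in np.split(y,g+1) if len(s)>3])
```

```text
-4 [(-37.1, -10.9), (20.5, 37.4)]
4 [(-50.5, -11.2), (19.3, 32.0), (36.3, 50.8)]
12 [(-34.9, -11.1), (18.2, 31.4)]
20 [(-35.3, -11.0), (17.2, 30.1)]
28 [(-35.2, -10.9), (16.3, 29.4)]
36 [(-35.2, -11.0), (15.3, 28.4)]
44 [(-34.6, 26.9)]
52 [(-32.9, 25.0)]
```

Request:
apply_moves:
  moves:
    - {"jaw":0.8,"offset":[0,-1.5,0],"rot":[0,0,0]}
    - {"jaw":0.77,"offset":[0,-1,0],"rot":[0,0,0]}
    - {"jaw":0.74,"offset":[0,-1,0],"rot":[0,0,0]}
    - {"jaw":0.72,"offset":[0,-1,0],"rot":[0,0,0]}
    - {"jaw":0.72,"offset":[0,0,0],"rot":[0,0,0]}

```text
time_s: 15.52
eef_pos: [0.4529, 0.112, 0.0024]
eef_rot: [0.0, 0.998, -0.07, 0.0]
wrist_force: [-0.8, -1.4, 0.9]
opening: 0.719
grasp_force: 2.4
```

Request:
apply_moves:
  moves:
    - {"jaw":0.71,"offset":[0,-0.5,0],"rot":[0,0,0]}
    - {"jaw":0.7,"offset":[0,-0.4,0],"rot":[0,0,0]}
    - {"jaw":0.69,"offset":[0,-0.4,0],"rot":[0,0,0]}
    - {"jaw":0.68,"offset":[0,-0.4,0],"rot":[0,0,0]}
    - {"jaw":0.68,"offset":[0,0,0],"rot":[0,0,0]}

```text
time_s: 16.15
eef_pos: [0.4531, 0.1135, 0.0024]
eef_rot: [0.0, 0.998, -0.07, 0.0]
wrist_force: [-1.7, -3.1, 5.4]
opening: 0.682
grasp_force: 7.6
```

Request:
apply_moves:
  moves:
    - {"jaw":0.675,"offset":[0,-0.2,0],"rot":[0,0,0]}
    - {"jaw":0.67,"offset":[0,-0.2,0],"rot":[0,0,0]}
    - {"jaw":0.665,"offset":[0,-0.2,0],"rot":[0,0,0]}
    - {"jaw":0.66,"offset":[0,-0.2,0],"rot":[0,0,0]}
    - {"jaw":0.66,"offset":[0,0,0],"rot":[0,0,0]}

```text
time_s: 16.77
eef_pos: [0.4531, 0.1143, 0.0025]
eef_rot: [0.0, 0.998, -0.07, -0.0]
wrist_force: [-2.2, -2.6, 7.4]
opening: 0.665
grasp_force: 11.9
```

Request:
apply_moves:
  moves:
    - {"jaw":0.655,"offset":[0,-0.2,0],"rot":[0,0,0]}
    - {"jaw":0.65,"offset":[0,-0.2,0],"rot":[0,0,0]}
    - {"jaw":0.645,"offset":[0,-0.2,0],"rot":[0,0,0]}
    - {"jaw":0.645,"offset":[0,0,0],"rot":[0,0,0]}
    - {"jaw":0.645,"offset":[0,0,0],"rot":[0,0,0]}

```text
time_s: 17.4
eef_pos: [0.4532, 0.1149, 0.0027]
eef_rot: [0.0, 0.998, -0.071, -0.0]
wrist_force: [-2.8, -2.5, 9.1]
opening: 0.649
grasp_force: 15.6
```

The trigger now stalls early, with force building steadily: the jaw is on the work. Building up to ~30 N.

Request:
apply_moves:
  moves:
    - {"jaw":0.638,"offset":[0,-0.2,0],"rot":[0,0,0]}
    - {"jaw":0.63,"offset":[0,-0.2,0],"rot":[0,0,0]}
    - {"jaw":0.622,"offset":[0,-0.2,0],"rot":[0,0,0]}
    - {"jaw":0.615,"offset":[0,-0.2,0],"rot":[0,0,0]}
    - {"jaw":0.615,"offset":[0,0,0],"rot":[0,0,0]}

```text
time_s: 18.02
eef_pos: [0.4532, 0.116, 0.003]
eef_rot: [-0.0, 0.997, -0.071, -0.0]
wrist_force: [-4.9, -2.1, 14.2]
opening: 0.619
grasp_force: 25.7
```

```bash
python3 -c "
from h import *
look('s5')"
```

```text
caddy [-0.256 -0.122 -0.009] [0.5   0.532 0.618]
caddy [-0.106 -0.086 -0.041] [0.562 0.622 0.682]
front_board [-0.043 -0.036 -0.029] [0.562 0.616 0.676]
end_jaw [-0.268 -0.031 -0.007] [0.502 0.529 0.614]
clamp [-0.26  -0.121 -0.009] [0.499 0.532 0.618]
18.375 0.6229296557682168 25.65619021654129
```

View pics/s5_t.png

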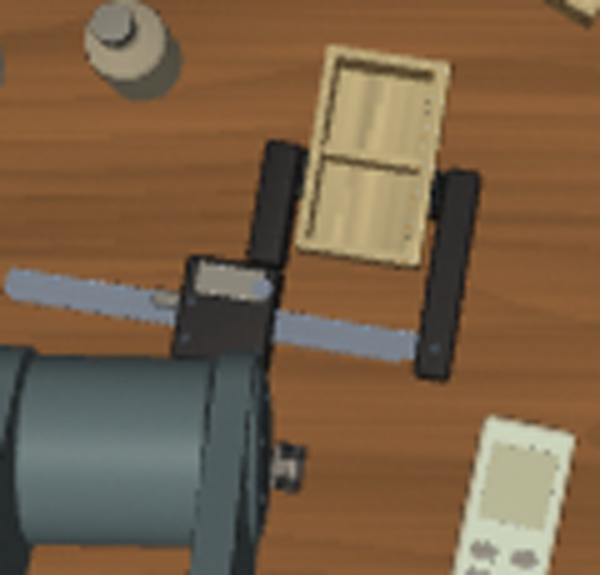

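The crop shows the box held between the heel pad (302,170) and the jaw pad (436,195), board flush along its whole length, and nothing else moved. One small increment to ~30 N, then hold.

Request:
apply_moves:
  moves:
    - {"jaw":0.61,"offset":[0,0,0],"rot":[0,0,0]}
    - {"jaw":0.605,"offset":[0,-0.2,0],"rot":[0,0,0]}
    - {"jaw":0.603,"offset":[0,0,0],"rot":[0,0,0]}
    - {"jaw":0.603,"offset":[0,0,0],"rot":[0,0,0]}
    - {"jaw":0.603,"offset":[0,0,0],"rot":[0,0,0]}

```text
time_s: 19.0
eef_pos: [0.4533, 0.1165, 0.0032]
eef_rot: [-0.0, 0.997, -0.071, -0.0]
wrist_force: [-5.1, -0.2, 16.2]
opening: 0.61
grasp_force: 29.7
```

```bash
python3 -c "
from bench import ctrl
print(ctrl.hand_in())"
```

```text
the job is handed in; nothing more can be done
None
```

I pumped the clamp until the jaw pressed the front board flush against the box, and handed the job in with the trigger still squeezed at about 30 N, at 19 s of the 48 s; the remotes, mug and glue bottle were never touched, and the judge returned no verdict.

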